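# Switch off the sauce warmer behind its push-latch flap

### The job

Closing time at the condiment counter: switch off the sauce warmer. Press its switch flap in so that the flap pops open by itself, push down the raised end of the rocker switch underneath until the rocker snaps over, then press the flap shut again until it latches and stays closed. Do it all with the fingertips or the outside of the fingers, grasp and lift nothing, and leave the shaker, cups, bottles, jar, lid and spoon where they stand.

Things in the scene. Friction and masses are not known exactly. Their poses are not given: they have to be found in the camera images.
- warmer: Steel countertop sauce warmer, fixed, 220 (x) x 350 (y) x 110 mm high; origin: centre of its underside, on the counter. x points from its front (robot side, two dials) to its back, y to its left, z up. Two pots with knobbed covers on its left half, at y +25 and +122, rise 48 above the deck. The black switch flap lies in the deck at its right end, near the front edge.
- flap (a joint): Flap angle (rad): 0 latched shut, 1.5 popped open (almost upright), -0.12 pressed in to its hard stop. Push-push latch: a full press near the free edge (2 N, then the stop) trips it; as the finger leaves, a spring swings it open in about 1 s. To close, push its outer face over and down to the stop (2 to 4 N at the free edge), let go: it stays at 0. One more full press would open it again.
- flap_press (a point): Where to press: on the flap's outer (top) face, mid-length, 50 mm from the hinge axis, 12 from the free edge; moves with the flap; axes as the warmer's when shut. The flap is a black plate 61 (x) x 110 (y) x 8 thick, hinged at its far (warmer +x) edge, free edge to the front. Shut, its top is level, 6 above the deck.
- flap_hinge (a point): Middle of the flap's hinge axis, which runs along the warmer's y; fixed at (-33, -105, 112) mm in the warmer's frame. The flap's outer face lies 4 from the axis. The deck is 2 below this point and clear for 60 mm behind it; the shaker and the cup stack stand farther back.
- striker_end (a point): Lower end of the flap's latch striker, a white tongue 22 wide (y) that hangs 32 mm below the flap's underside, 49 from the hinge axis and 36 to the left (+y) of the flap's middle; it moves with the flap and sticks out to the front when the flap stands open.
- rocker (a joint): Rocker switch angle (rad): 0 on, as found, its right-hand (warmer -y) end raised; 0.36 off, that end down. It snaps over by itself past 0.22 and stays; about 2 N at its end.
- rocker_end (a point): Where to press the rocker: on its top face, 19 mm from its pivot towards its raised right-hand end. White paddle 26 (x) x 50 (y) in a recess 66 x 116 under the flap; its middle is 42 in front of the hinge axis, 19 right of the flap's middle. The raised end stands 9 below the deck, 18 once off; 14 of free recess lie beyond that end; recess floor 22 below the deck.
- shaker: Steel shaker, 42 diameter x 80 high, loose on the warmer's deck behind the flap; origin at the centre of its underside. Leave it alone.
- cup_stack: Stack of small white portion cups, 62 diameter x 54 high, loose on the warmer's deck behind the flap; origin at the centre of its underside. Leave it alone.
- jar_lid: White jar lid, a disc 82 diameter x 14 high, loose on the counter in front of the warmer; origin under its centre. Leave it alone.
- spoon: Steel spoon 160 mm long lying on the counter in front of the warmer, loose; origin under its middle. Leave it alone.
- cruet_a: Glass sauce bottle with red cap, 72 diameter x 193 high, standing in the clear tray at the right; origin at the centre of its underside. Leave it alone.
- cruet_b: A second bottle like it, in the same tray. Leave it alone.
- squeeze: Red squeeze bottle with a green nozzle, 64 diameter x 185 high, in the tray; origin at the centre of its underside. Leave it alone.
- jar: Glass jar with a metal cap, 66 diameter x 85 high, in the tray; origin at the centre of its underside. Leave it alone.

How it is judged:
By the outcome, as a careful person would: the job done as asked, in the order asked, and still so for the second after the job is handed in, with the robot touching nothing.
It also fails if it takes over 48 s, if anything falls off the work surface, if the arm or the gripper's body presses on something with over 40 N, if the wrist force passes 120 N, or if a joint passes its speed limit or range.

### The arm

A 6-joint arm with a two-finger parallel gripper is mounted at the origin on the work surface. World frame = base frame: x ahead of the robot, y to its left, z up, the work surface at z = 0. Lengths are in m, angles in degrees, forces in N, time in s.
With the tool pointing down it reaches from about 0.325 to 0.85 m from the base axis. Payload 15.5 kg.
Tool frame: the origin (TCP) lies midway between the tips of the shut fingers; the grasp point (between the pads) lies 19 mm behind it; z points along the fingers, y is the line along which they close (so a half turn about z gives the same grasp; the last joint's range is limited). The gripper opens to 91 mm and grips with 3 to 60 N. Pads are 32 mm wide; open, the fingers measure 118 mm over their backs; the gripper's body (76 mm by 178 mm) begins 60 mm behind the grasp point.
Start: joints at [57.897, 28.281, 77.091, -0, 74.628, -5.472], TCP at [0.28, 0.559, 0.214] pointing down, gripper open.
Joint ranges: [-166.48, 166.48], [-47.26, 123.95], [12.59, 153.08], [-70.14, 250.14], [6.76, 159.57], [-176.63, 176.63]. Speed limits (degrees/s): [108.29, 108.29, 147.25, 172.46, 172.46, 172.46].

### API

Orientations are given as a 3x3 rotation matrix whose columns are the frame's x, y, z axes.
In Python, from bench import ctrl gives the robot as it stands. The module is installed in compiled form; this text tells all that it offers. Calls block until the motion is done:
- ctrl.goto(position, orientation): joint-space move of the TCP to a pose.
- ctrl.move_l(position, vel=0.15, ori=None, contact_N=None): straight line of the TCP; ori=None keeps the orientation; vel is the mean speed in m/s. With contact_N (N) it stops when the force on the tool has changed by that much, and returns True; else False.
- ctrl.movej(angles): joint-space move.
- ctrl.command_gripper(opening): opening from 0.0 (shut) to 1.0 (fully open); the grip force is fixed at half the most; returns when the fingers have stopped.
- ctrl.sleep(seconds).
- ctrl.ik(position, orientation): joint angles nearest the present ones, or None.
- ctrl.read_camera(name): name is "scene" or "top" or "wrist"; returns the picture (400x640x3 uint8, blue, green, red); there is no depth.
- ctrl.camera_params(name): a dict with "fx", "fy", "cx", "cy" (pixels), "pose" (4x4, takes a point from camera to world coordinates); the wrist camera has in their place "T_tool_cam" (4x4, takes a point from camera to tool coordinates, whose origin is the TCP and whose axes are the flange's). Camera axes: x right, y up, looking along -z (the intrinsics and any distortion apply to the point x, -y, -z); pixel columns grow to the right and rows downward; lengths in m; the calibration is good to about 2 mm. A picture is of the moment at which its call begins: read the wrist's pose just before it. camera_params takes no time and is no camera call.
A pose or a line that the arm cannot do raises ctrl.MotionError and nothing moves.
- ctrl.sign_off(): hands the job in; it is judged then, once.
Readings, each from a call of its own:
- ctrl.current_t(): time.
- ctrl.current_q(): joint angles.
- ctrl.current_dq(): joint speeds.
- ctrl.current_effort(): joint torques, N m.
- ctrl.current_tool_pos(): TCP position.
- ctrl.current_eef_rot(): TCP orientation.
- ctrl.current_contact_force(): force on the tool from outside, world axes, zero at the start.
- ctrl.current_wrist_torque(): the same for the moment, N m.
- ctrl.current_grip_width(): opening from 0.0 (shut) to 1.0 (fully open).
- ctrl.current_grasp_force(): force on a finger pad.
Only numpy, scipy, OpenCV 4.12 (cv2) and the standard library are available. Lean on these libraries where they do the work, as an engineer would, in place of code of your own. Each camera call takes 0.05 s, during which the arm holds its last target. There are 200 camera calls.

## Working session

There is one attempt and no reset: what is moved stays moved. The work goes in short steps, each a Python script; the robot and the scene stay as the last script left them, time stands still between calls to the robot, and variables do not carry over. Pictures are saved under pics/ and viewed, at most 10 in all, crops included, and the job is handed in when it is done.

```bash
mkdir -p pics; python3 - <<'E'
from bench import ctrl
import cv2,numpy as np
for n in("scene","top"):
    cv2.imwrite(f"pics/{n}0.png",ctrl.read_camera(n))
    p=ctrl.camera_params(n);print(n,{k:(np.round(v,4).tolist()) for k,v in p.items() if not isinstance(v,str)})
p=ctrl.camera_params("wrist");print({k:np.round(v,4).tolist() for k,v in p.items() if not isinstance(v,str)})
print(ctrl.current_t(),ctrl.current_eef_rot())
E
```

```text
scene {'fx': 402.5558, 'fy': 402.5558, 'cx': 319.4628, 'cy': 196.9837, 'pose': [[0.1565, -0.7521, 0.6402, 1.2944], [0.9877, 0.1197, -0.1008, -0.1802], [-0.0008, 0.6481, 0.7615, 0.9835], [0.0, 0.0, 0.0, 1.0]]}
top {'fx': 410.7164, 'fy': 410.7164, 'cx': 325.1734, 'cy': 192.5376, 'pose': [[0.075, 0.9735, -0.2158, 0.3776], [-0.9972, 0.0747, -0.0097, -0.0849], [0.0067, 0.2159, 0.9764, 0.973], [0.0, 0.0, 0.0, 1.0]]}
{'fx': 355.9482, 'fy': 355.9482, 'cx': 325.5551, 'cy': 201.4926, 'T_tool_cam': [[-0.0006, 0.9553, 0.2956, 0.0848], [1.0, 0.0006, 0.0003, -0.0008], [0.0001, 0.2956, -0.9553, -0.1703], [0.0, 0.0, 0.0, 1.0]]}
0.1 [[-8.93908458e-01  4.48249179e-01 -5.84830456e-04]
 [ 4.48249542e-01  8.93908036e-01 -8.77823123e-04]
 [ 1.29301150e-04 -1.04684350e-03 -9.99999444e-01]]
```

View pics/top0.png

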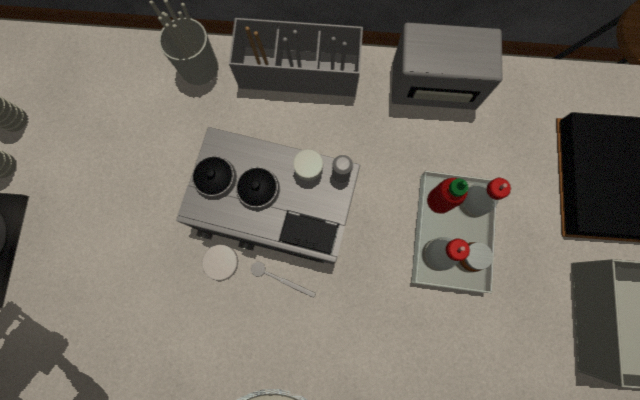

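View pics/scene0.png

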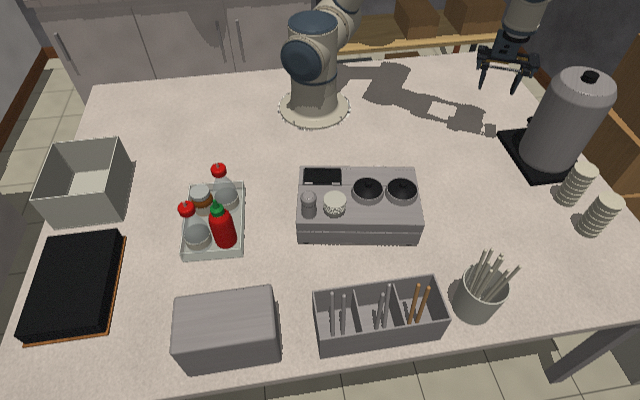

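The top view shows the warmer with its deck corners at about (208,129), (360,163), (335,257) and (180,221). The black flap is at about (283–338, 210–252). In the scene view the flap is at about (303–342, 168–186).

```bash
cat > h.py <<'E'
from bench import ctrl
import cv2,numpy as np
def ray(p,T,uv):
    d=np.array([(uv[0]-p['cx'])/p['fx'],-(uv[1]-p['cy'])/p['fy'],-1.]);return T[:3,3],T[:3,:3]@d
def onz(p,T,uv,z):
    o,d=ray(p,T,uv);return o+d*(z-o[2])/d[2]
def quad(img,box,thr=40):
    x0,y0,x1,y1=box;m=np.zeros(img.shape[:2],np.uint8)
    m[y0:y1,x0:x1]=(img[y0:y1,x0:x1].max(2)<thr)*255
    m=cv2.morphologyEx(m,cv2.MORPH_OPEN,np.ones((3,3)))
    c=max(cv2.findContours(m,cv2.RETR_EXTERNAL,cv2.CHAIN_APPROX_NONE)[0],key=cv2.contourArea)
    return c[:,0,:].astype(np.float32)
def rect(c,p,T,z):
    P=np.array([onz(p,T,u,z)[:2] for u in c],np.float32)
    return cv2.minAreaRect(P)
E
python3 - <<'E'
from h import *
for n,b in(("top",(275,200,348,260)),("scene",(296,160,348,192))):
    im=cv2.imread(f"pics/{n}0.png");p=ctrl.camera_params(n);T=np.array(p['pose'])
    for thr in(30,45,60):
        print(n,thr,rect(quad(im,b,thr),p,T,.116))
p=ctrl.camera_params("top");T=np.array(p['pose'])
C=[onz(p,T,u,.11)[:2] for u in((208,129),(360,163),(335,257),(180,221))];print(np.round(C,4))
print([np.linalg.norm(C[i]-C[i-1]) for i in range(4)])
E
```

```text
Traceback (most recent call last):
  File "h.py", line 11, in quad
    c=max(cv2.findContours(m,cv2.RETR_EXTERNAL,cv2.CHAIN_APPROX_NONE)[0],key=cv2.contourArea)
ValueError: max() iterable argument is empty
```

```bash
python3 - <<'E'
from h import *
im=cv2.imread("pics/top0.png");print(im[230,300:325:6].tolist(), im[215,262:300:4].max(1), im[175,315].tolist())
for n,b in(("top",(279,200,348,260)),("scene",(296,160,348,192))):
    im=cv2.imread(f"pics/{n}0.png");p=ctrl.camera_params(n);T=np.array(p['pose'])
    for thr in(45,60,75):
        try: print(n,thr,rect(quad(im,b,thr),p,T,.116))
        except ValueError: print(n,thr,'none')
p=ctrl.camera_params("top");T=np.array(p['pose'])
C=[onz(p,T,u,.11)[:2] for u in((208,129),(360,163),(335,257),(180,221))];print(np.round(C,4))
print([np.linalg.norm(C[i]-C[i-1]) for i in range(4)])
E
```

```text
[[40, 43, 44], [41, 41, 44], [36, 38, 39], [41, 38, 40], [38, 42, 43]] [157 158 155 154 155 155  53  42  56  91] [131, 144, 145]
top 45 ((0.48051729798316956, -0.04278363287448883), (0.09933789074420929, 0.06493006646633148), 80.93606567382812)
top 60 ((0.47965842485427856, -0.04723728448152542), (0.10989183932542801, 0.06606893986463547), 80.34617614746094)
top 75 ((0.47984981536865234, -0.04768543317914009), (0.1118994802236557, 0.06815838813781738), 79.66097259521484)
scene 45 ((0.4851117432117462, -0.04506773129105568), (0.10802876204252243, 0.06512049585580826), 80.9496078491211)
scene 60 ((0.48511403799057007, -0.045054275542497635), (0.1082715317606926, 0.06512089818716049), 80.94962310791016)
scene 75 ((0.48493966460227966, -0.04614902660250664), (0.11048859357833862, 0.06512089818716049), 80.94962310791016)
[[ 0.6927  0.1943]
 [ 0.6402 -0.1473]
 [ 0.433  -0.107 ]
 [ 0.4834  0.2251]]
[np.float64(0.21156073988432647), np.float64(0.34568829674358376), np.float64(0.21110525403862995), np.float64(0.3359356348517803)]
```

```bash
cat >> h.py <<'E'
def ori(yaw,tilt):
    X=np.array([np.cos(yaw),np.sin(yaw),0]);Y=np.array([-X[1],X[0],0]);Z=np.array([0,0,1.])
    t=np.radians(tilt);x=-np.sin(t)*Z-np.cos(t)*X;z=np.sin(t)*X-np.cos(t)*Z
    return np.column_stack([x,Y,z])
E
python3 - <<'E'
from h import *
yaw=np.radians(-9.3)
ctrl.command_gripper(0)
ctrl.goto([.47,-.045,.25],ori(yaw,0))
R=np.array(ctrl.current_eef_rot());t=np.array(ctrl.current_tool_pos())
im=ctrl.read_camera("wrist");cv2.imwrite("pics/w0.png",im)
W=np.eye(4);W[:3,:3]=R;W[:3,3]=t;np.save("w0.npy",W)
X=np.array([np.cos(yaw),np.sin(yaw),0]);Y=np.array([-X[1],X[0],0]);H=np.array([.481,-.047,.112])+.0315*X
for tl in(20,30,35):
    for d in(-.05*X+[0,0,.01],-.042*X-.038*Y+[0,0,-.015],.04*X+[0,0,.05]):
        o=ori(yaw,tl);print(tl,ctrl.ik(H+d-.016*o[:,0],o) is not None)
print(ctrl.current_t())
E
```

```text
20 True
20 True
20 True
30 False
30 False
30 True
35 True
35 True
35 True
3.7833
```

View pics/w0.png

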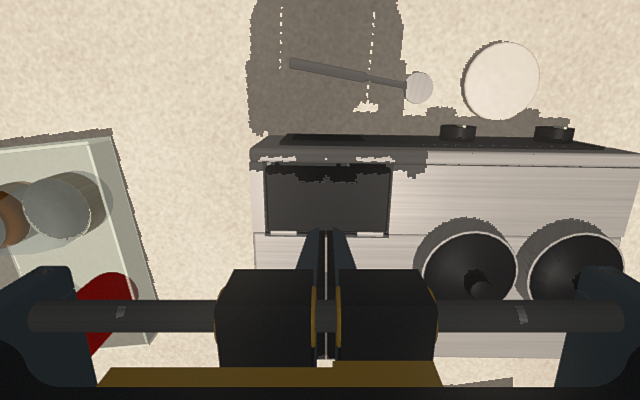

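The wrist view has the robot side at the top. The flap's front corners are at about (265,165) and (390,165), and its hinge corners at about (270,235) and (390,235). The shaker is hidden behind the gripper.

```bash
python3 - <<'E'
from h import *
im=cv2.imread("pics/w0.png");p=ctrl.camera_params("wrist");T=np.load("w0.npy")@np.array(p['T_tool_cam'])
g=im.max(2)
print(g[150:182:1,340].tolist());print(g[225:245,285].tolist());print(g[210,255:280].tolist());print(g[200,380:402].tolist())
for thr in(75,90):
    print(rect(quad(im,(255,158,402,229),thr),p,T,.116))
for u in((265,166),(391,166),(391,236),(268,236),(250,232)): print(u,np.round(onz(p,T,u,.116),4))
cv2.imwrite("pics/w0c.png",cv2.resize(im[120:260,230:430],None,fx=4,fy=4,interpolation=0)[:600])
E
```

```text
[90, 93, 94, 94, 91, 90, 90, 91, 93, 94, 93, 88, 86, 55, 37, 39, 24, 27, 26, 27, 28, 27, 27, 28, 29, 25, 29, 26, 27, 26, 26, 36]
[63, 62, 63, 61, 55, 85, 197, 226, 192, 175, 113, 120, 214, 212, 208, 207, 203, 202, 204, 210]
[216, 215, 216, 217, 218, 218, 218, 222, 224, 132, 77, 64, 51, 63, 68, 67, 66, 65, 67, 66, 66, 65, 66, 65, 63]
[62, 64, 62, 63, 65, 63, 66, 55, 44, 64, 91, 224, 225, 219, 218, 218, 217, 218, 217, 216, 216, 216]
((0.4742054343223572, -0.044250212609767914), (0.11206867545843124, 0.061171162873506546), 80.68653106689453)
((0.47382232546806335, -0.043873466551303864), (0.11375987529754639, 0.06204938888549805), 80.68655395507812)
(265, 166) [ 0.4387 -0.0932  0.116 ]
(391, 166) [0.4564 0.0147 0.116 ]
(391, 236) [0.5217 0.0076 0.116 ]
(268, 236) [ 0.5034 -0.1043  0.116 ]
(250, 232) [ 0.4968 -0.1198  0.116 ]
```

View pics/w0c.png

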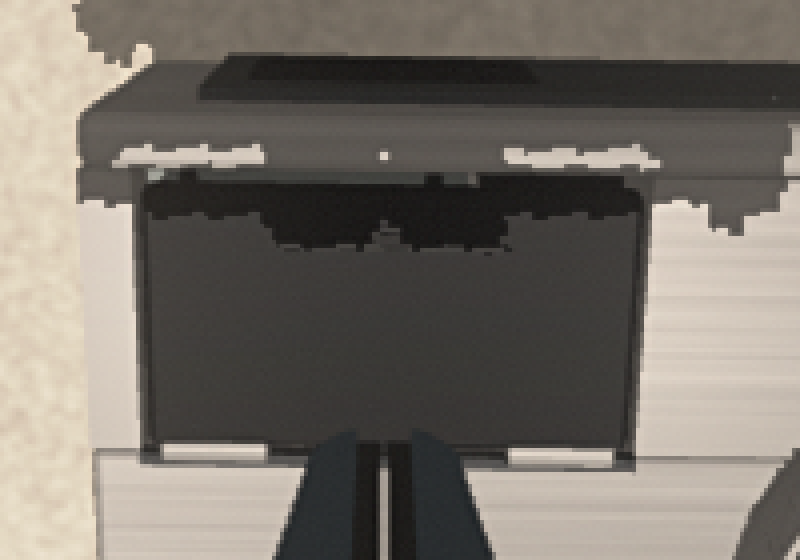

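The crop shows the flap's top face spanning columns 265–391. The free edge is at row 165 and the hinge edge at row 231, with pale hinge strips at rows 231–235.

```bash
python3 - <<'E'
from h import *
p=ctrl.camera_params("wrist");T=np.load("w0.npy")@np.array(p['T_tool_cam'])
A,B,C,D=[onz(p,T,u,.116) for u in((265.5,165),(391,165),(389,231.5),(267.5,231.5))]
M=(A+B+C+D)/4;Y=(B-A+C-D)/2;X=(C+D-A-B)/2
print(M,np.linalg.norm(X),np.linalg.norm(Y),np.degrees(np.arctan2(-Y[0],Y[1])),np.degrees(np.arctan2(X[1],X[0])))
E
```

```text
[ 0.47735113 -0.0438425   0.116     ] 0.06198532121905843 0.11023067170794543 -9.311610520643375 -9.176994228630495
```

```bash
cat >> h.py <<'E'
yaw=np.radians(-9.3);X=np.array([np.cos(yaw),np.sin(yaw),0]);Y=np.array([-X[1],X[0],0]);Z=np.array([0,0,1.])
H=np.array([.478,-.0445,.112])+.0315*X
def tcp(x,y,z,tilt,R=None):   # low robot-side fingertip corner at hinge+(x,y), world z (warmer axes)
    o=ori(yaw,tilt) ;q=H+x*X+y*Y-.016*o[:,0];q[2]=z-.016*o[2,0];return q,o
def low():
    o=np.array(ctrl.current_eef_rot());return np.array(ctrl.current_tool_pos())+.016*o[:,0]
E
python3 - <<'E'
from h import *
q,o=tcp(-.051,0,.145,35);ctrl.goto(q,o)
q,_=tcp(-.051,0,.103,35)
hit=ctrl.move_l(q,.04,contact_N=9)
print(hit,low(),ctrl.current_contact_force(),ctrl.current_t())
q,_=tcp(-.13,0,.19,35);ctrl.move_l(q,.25)
ctrl.sleep(.3)
# view from higher, tool vertical
q,o=tcp(-.12,0,.26,10);ctrl.goto(q,o)
W=np.eye(4);W[:3,:3]=ctrl.current_eef_rot();W[:3,3]=ctrl.current_tool_pos();np.save("w1.npy",W)
cv2.imwrite("pics/w1.png",ctrl.read_camera("wrist"));print(ctrl.current_t())
E
```

```text
Traceback (most recent call last):
bench.MotionError: the arm cannot take that pose within its joint ranges
```

```bash
python3 - <<'E'
from h import *
P=dict(press_hi=(-.051,0,.145),press_lo=(-.051,0,.103),ret=(-.13,0,.19),ret2=(-.10,0,.22),rhi=(-.042,-.038,.14),rlo=(-.042,-.038,.093),cl0=(.03,0,.15),cl1=(-.05,0,.105))
for k,v in P.items():
    r={}
    for t in(0,10,15,20,25,30,35,40):
        j=ctrl.ik(*tcp(*v,t));r[t]=None if j is None else np.round(j).astype(int).tolist()
    print(k,{t:v for t,v in r.items() if t in(20,35)},[t for t in r if r[t] is not None])
E
```

```text
press_hi {20: [-14, 15, 119, 3, 26, -97], 35: None} [0, 10, 15, 20, 25, 30, 40]
press_lo {20: [-14, 20, 122, 5, 18, -99], 35: [-15, 24, 136, 167, 15, 98]} [0, 10, 15, 20, 25, 35, 40]
ret {20: [-15, 3, 124, 3, 33, -98], 35: [-17, 2, 137, 33, 8, -129]} [0, 10, 15, 20, 25, 30, 35, 40]
ret2 {20: [-14, 3, 118, 3, 40, -97], 35: [-16, -1, 130, 14, 16, -109]} [0, 10, 15, 20, 25, 30, 35, 40]
rhi {20: [-19, 16, 118, 8, 26, -107], 35: [-23, 17, 132, 111, 8, 148]} [0, 10, 15, 20, 25, 30, 35, 40]
rlo {20: [-19, 22, 121, 12, 17, -111], 35: [-23, 26, 135, 154, 17, 104]} [0, 10, 15, 20, 25, 30, 35, 40]
cl0 {20: [-13, 20, 108, 2, 32, -95], 35: None} [0, 10, 15, 20, 25, 30, 40]
cl1 {20: [-14, 20, 122, 5, 18, -98], 35: [-15, 23, 135, 167, 14, 98]} [0, 10, 15, 20, 25, 35, 40]
```

```bash
python3 - <<'E'
from h import *
t=20
q,o=tcp(-.051,0,.145,t);ctrl.goto(q,o)
q,_=tcp(-.051,0,.103,t)
hit=ctrl.move_l(q,.04,contact_N=9)
print(hit,low(),ctrl.current_contact_force(),ctrl.current_t())
q,_=tcp(-.13,0,.19,t);ctrl.move_l(q,.25)
ctrl.sleep(.3)
q,o=tcp(-.11,0,.26,10);ctrl.goto(q,o)
W=np.eye(4);W[:3,:3]=ctrl.current_eef_rot();W[:3,3]=ctrl.current_tool_pos();np.save("w1.npy",W)
cv2.imwrite("pics/w1.png",ctrl.read_camera("wrist"));print(ctrl.current_t())
E
```

```text
True [ 0.45881155 -0.04132751  0.10908004] [-5.8515527   0.99525998 20.83446087] 5.425
6.9167
```

View pics/w1.png

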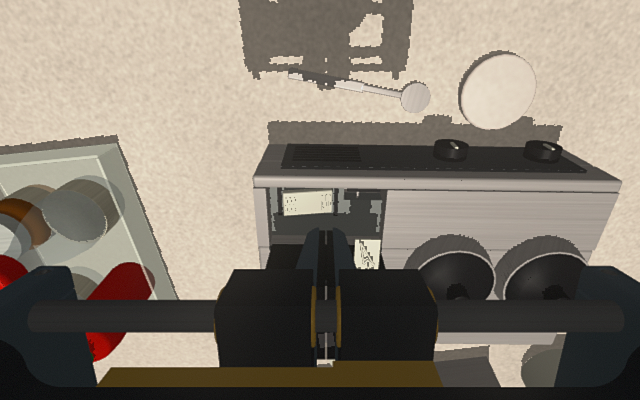

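The flap is open. The white rocker is at (283–335, 190–215) with its raised end on the left at about (283,203). The striker is visible at about (367,252).

```bash
python3 - <<'E'
from h import *
p=ctrl.camera_params("wrist");T=np.load("w1.npy")@np.array(p['T_tool_cam'])
for u,z in(((283,192),.101),((283,216),.101),((335,189),.092),((335,213),.092),((267,215),.11),((386,215),.11)):
    d=onz(p,T,u,z)-H;print(u,np.round([d@X,d@Y],4))
E
```

```text
(283, 192) [-0.0563 -0.0423]
(283, 216) [-0.0293 -0.0437]
(335, 189) [-0.0553  0.0089]
(335, 213) [-0.0277  0.0092]
(267, 215) [-0.0355 -0.0582]
(386, 215) [-0.0354  0.0589]
```

```bash
python3 - <<'E'
from h import *
t=20
q,o=tcp(-.075,-.039,.17,t);ctrl.goto(q,o)
q,_=tcp(-.044,-.039,.130,t);print(ctrl.move_l(q,.12,contact_N=8))
q,_=tcp(-.044,-.039,.0905,t)
print(ctrl.move_l(q,.03,contact_N=8),low(),ctrl.current_contact_force(),ctrl.current_t())
q,_=tcp(-.044,-.039,.130,t);ctrl.move_l(q,.12)
q,_=tcp(-.10,-.039,.19,t);ctrl.move_l(q,.2)
q,o=tcp(-.11,0,.26,10);ctrl.goto(q,o)
W=np.eye(4);W[:3,:3]=ctrl.current_eef_rot();W[:3,3]=ctrl.current_tool_pos()
im=ctrl.read_camera("wrist");a=cv2.imread("pics/w1.png")
cv2.imwrite("pics/w2.png",cv2.resize(np.hstack([a[170:280,250:400],im[170:280,250:400]]),None,fx=2.6,fy=2.6));print(ctrl.current_t())
s=ctrl.read_camera("scene");cv2.imwrite("pics/s2.png",cv2.resize(s[130:230,160:360],None,fx=4,fy=4))
E
```

```text
False
True [ 0.459688   -0.08107218  0.09349251] [-2.41516969  0.28810681 12.10009501] 9.175
10.7667
```

View pics/w2.png

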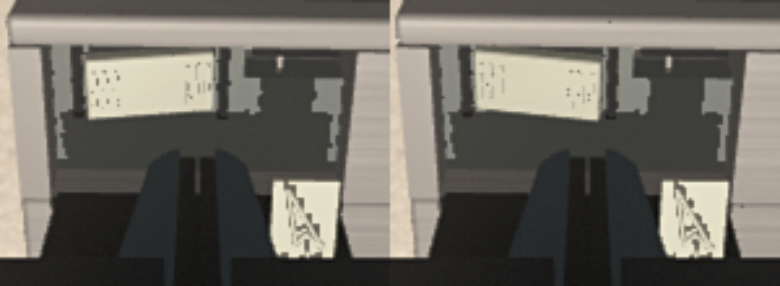

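View pics/s2.png

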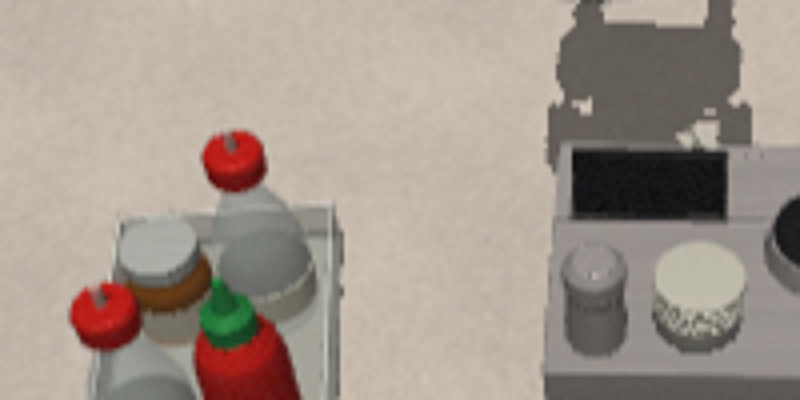

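The rocker has snapped over: its left end is now the far, narrow one. The flap still stands open, and the shaker and cups haven't moved. Next I'll close the flap from behind.

```bash
python3 - <<'E'
from h import *
p=ctrl.camera_params("scene")
for u in((309,215),(335,211)):
    d=onz(p,np.array(p['pose']),u,.11)-H;print(np.round([d@X,d@Y],3))
t=20
q,o=tcp(.024,0,.235,t);ctrl.goto(q,o)
q,_=tcp(.024,0,.160,t);print(ctrl.move_l(q,.12,contact_N=8))
for a in(1.45,1.15,.85,.55,.25,.05):
    r=.051;x=-r*np.cos(a)+.004*np.sin(a);z=r*np.sin(a)+.004*np.cos(a)
    q,_=tcp(x,0,H[2]+z,t)
    hit=ctrl.move_l(q,.08,contact_N=20);print(a,hit,np.round(ctrl.current_contact_force(),1))
    if hit: break
else:
    q,_=tcp(-.051,0,.103,t)
    print(ctrl.move_l(q,.03,contact_N=9),low(),ctrl.current_contact_force())
    q,_=tcp(-.051,0,.16,t);ctrl.move_l(q,.12)
    q,o=tcp(-.11,0,.26,10);ctrl.goto(q,o)
cv2.imwrite("pics/w3.png",ctrl.read_camera("wrist"));cv2.imwrite("pics/t3.png",ctrl.read_camera("top"));print(ctrl.current_t())
E
```

```text
[ 0.118 -0.035]
[0.103 0.037]
False
1.45 False [1.4 0.  2.4]
1.15 False [0.6 0.4 0.8]
0.85 False [0.7 0.2 1.4]
0.55 False [-0.3 -0.2  0.5]
0.25 False [-1.  -0.3  1.3]
0.05 False [-1.1  0.   0.9]
True [ 0.45931185 -0.04145414  0.1091189 ] [-7.2842845   1.4708232  21.67486772]
15.975
```

View pics/w3.png

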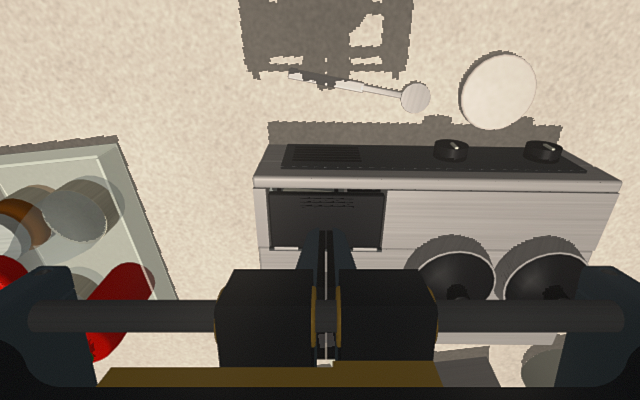

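The flap is shut, covering (268–386, 190–250), and nothing else has moved. I'll check that it stays latched, then hand in.

```bash
python3 - <<'E'
from h import *
ctrl.sleep(1.2)
im=ctrl.read_camera("wrist");a=cv2.imread("pics/w3.png")
d=cv2.absdiff(im,a).max(2)[180:260,255:400];n=int((d>25).sum());print(n)
t=cv2.absdiff(cv2.imread("pics/t3.png"),cv2.imread("pics/top0.png")).max(2)
print("shaker/cups/spoon/tray diff",(t[145:190,290:357]>40).sum(),(t[240:300,200:320]>40).sum(),(t[170:295,412:515]>40).sum())
if n<30: print(ctrl.sign_off(),ctrl.current_t())
E
```

```text
177
shaker/cups/spoon/tray diff 0 1077 0
```

```bash
python3 - <<'E'
from h import *
a=cv2.imread("pics/w3.png")[175:265,245:400];b=ctrl.read_camera("wrist");cv2.imwrite("pics/w4.png",b);b=b[175:265,245:400]
top=cv2.resize(np.hstack([a,b]),None,fx=2.5,fy=2.5)
c=np.hstack([cv2.imread(f"pics/{n}.png")[235:305,190:345] for n in("top0","t3")])
cv2.imwrite("pics/c4.png",np.vstack([top,cv2.resize(c,None,fx=2.5,fy=2.5)]))
E
```

```text
(no output)
```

View pics/c4.png

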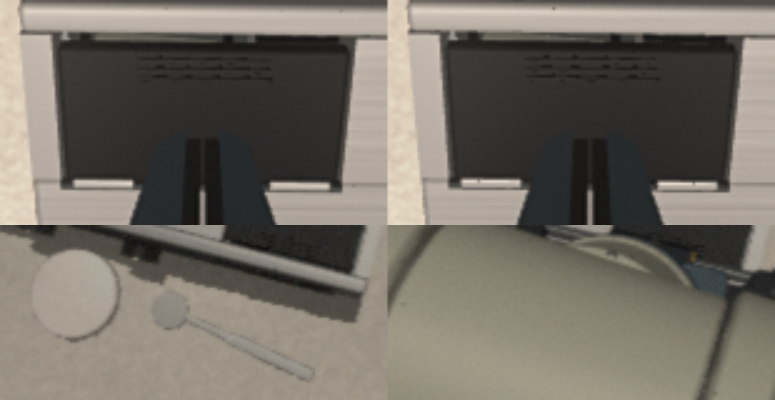

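The flap looks the same 1.2 s later, so the pixel difference was only camera settling. The top-view difference was the arm blocking the lid and spoon, and both were in place in the wrist view.

```bash
python3 -c "
from bench import ctrl
print(ctrl.current_t(),ctrl.sign_off())"
```

```text
the job is handed in; nothing more can be done
17.275 None
```

The sauce warmer is off: the flap was pressed and popped open, the rocker snapped over, and the flap is latched shut again. Nothing else was moved, and I handed the job in at about 17 s.

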